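# Seat a syringe in a syringe pump and bring the pusher up to it

### The job

The big syringe has been laid in the V-shaped cradle of the syringe pump under its spring retainer, but not pushed home. Slide it gently along the V-groove, tip first, until its finger flange bears firmly on the steel stop plate without being rammed, then bring the blue pusher block up until it just touches the plunger's thumb rest. The plunger is set for the dose and must not be pushed in or pulled out; leave everything else on the desk where it is.

Things in the scene. Friction and masses are not known exactly. Their poses are not given: they have to be found in the camera images.
- pump: White open-frame syringe pump, fixed. Case 150 (x) by 280 (y) by 70 mm high. Origin under the case's centre at desk level, z up; heights below are over the desk. The syringe's axis runs along y at x = 0, 105 mm high, tip to +y. Behind the cradle two guide rods (x = +-16 mm, tops 83 mm high) run to an end bracket at y = -127 to -137 mm, 88 mm high, 60 mm wide.
- cradle (a point): On the syringe's axis over the middle of the aluminium cradle block with the 90 degree V-groove: block 47 mm long (pump y = +48 to +95 mm), 66 mm wide, V edges 110 mm high. The V faces touch the barrel from below. Axes as the pump's.
- retainer_pad (a point): Where the spring retainer's rubber pad presses on top of the barrel, mid-cradle, with about 4 N: because of it the syringe slides in the groove only against some 4 to 10 N of friction (more if it is also pressed down or sideways). Blue arm, 134 mm high, from a post 46 mm to +x with a black knob 148 mm high. It stays as it is.
- flange_stop: Steel stop plate 3 mm thick on the rear (-y) end of the cradle, upright, 60 mm wide, top 116 mm high, with a 36 mm wide notch for the barrel. Origin on the syringe's axis in the plate's rear face (pump y = +45 mm), where the flange must bear; axes as the pump's. Rigid: over 10 N between flange and plate is ramming.
- syringe: Loose clear 50 ml syringe, about 90 g, lying in the groove. Barrel 29.6 mm across, 100 mm long, and a 16 mm nozzle. Origin on its axis in the tip-side face of the finger flange, y axis to the tip. Flange 50 mm wide (x), 27 mm high, from y = 0 to -3 mm; it starts 12 to 26 mm short of the stop plate. Behind it 52 mm of plunger rod, 12 mm wide and high, is bare, then the thumb rest.
- thumb_rest (a point): Centre of the rear face of the plunger's thumb rest, a white disc 29 mm across, 3 mm thick, on the axis 58 mm behind the syringe's origin. About 4 N moves the plunger in the barrel, less than slides the syringe in the groove: push the syringe by its flange (the rod passes between two fingers) or barrel, not by the plunger.
- plunger (a joint): How far the plunger has been pushed into the barrel from its setting, m (0 at the start, positive = pushed in).
- pusher: Blue pusher block on the guide rods behind the thumb rest, drive released: slides along the pump's y against about 3 N of drag and stays where left. 50 mm wide (x), from 72 to 130 mm high, a 6 mm button on top. Origin in its front (+y) face on the syringe's axis; rear face 30 mm behind. The front starts at pump y = -70 to -45 mm and can go to +30 mm.
- vial: Bystander: small glass vial with orange cap, 25 mm in diameter, 52 mm high, beside the front of the pump. Origin under its centre.
- spare_syringe: Bystander: smaller 20 ml syringe with green plunger, 130 mm long, lying in a steel dish. Origin under its barrel at the flange.
- mouse: Bystander: black computer mouse 105 x 60 x 34 mm on a mat. Origin under its centre.
- phone: Bystander: black phone 150 x 73 x 9 mm lying on the desk. Origin under its centre.
- stapler: Bystander: red stapler 40 x 135 x 47 mm. Origin under its centre.
- sanitizer: Bystander: bottle of hand sanitizer, 64 mm in diameter, 150 mm high. Origin under its centre.
- mug: Bystander: white mug, 80 mm in diameter, 90 mm high. Origin under its centre.

How it is judged (in metres and radians):
On the way, in this order (a step that is already met when the one before it is completed fails the run):
1. the syringe's flange bears on the stop plate (over 1.5 N for 0.2 s), the syringe lying in the groove, the pusher still clear of the thumb rest (contact force between syringe and flange_stop above 1.5 N and y of syringe in the frame of flange_stop above -0.0015 m and angle between the y axis of syringe and the y axis of pump, either way round below 0.05 rad and y of thumb_rest in the frame of pusher above 0.005 m), for 0.2 s.
2. the pusher is brought up until it touches the thumb rest (within 1.5 mm), the syringe still home (y of thumb_rest in the frame of pusher below 0.0015 m and contact force between pusher and syringe above 0.3 N and y of syringe in the frame of flange_stop above -0.0015 m), for 0.1 s.
At the end, for the whole second after the job is handed in: The syringe lies at rest along the groove (within 0.05 rad and 3 mm) with its flange within 1.5 mm of the stop plate, the pusher's front within 1.5 mm of the thumb rest, and the plunger within 2 mm of its setting (y of syringe in the frame of flange_stop above -0.0015 m and distance between syringe and flange_stop below 0.003 m and angle between the y axis of syringe and the y axis of pump, either way round below 0.05 rad and y of thumb_rest in the frame of pusher below 0.0015 m and value of joint plunger between -0.002 and 0.002 m and linear speed of syringe below 0.01 m/s); the robot touches nothing.
It fails at once if the flange is rammed on the stop plate with more than 10 N (contact force between syringe and flange_stop above 10 N).
It fails at once if the plunger is moved more than 2 mm from its setting (value of joint plunger above 0.002 m or value of joint plunger below -0.002 m).
It fails at once if a bystander is moved more than 20 mm (distance of any of vial, spare_syringe, mouse, phone, stapler, sanitizer, mug from where it was at the start of the episode above 0.02 m).
It also fails if it takes over 64 s, if anything falls off the work surface, if the arm or the gripper's body presses on something with over 40 N, if the wrist force passes 120 N, or if a joint passes its speed limit or range.

### The arm

A 6-joint arm with a two-finger parallel gripper is mounted at the origin on the work surface. World frame = base frame: x ahead of the robot, y to its left, z up, the work surface at z = 0. Lengths are in mm, angles in rad, forces in N, time in s.
With the tool pointing down it reaches from about 300 to 775 mm from the base axis. Payload 14.6 kg.
Tool frame: the origin (TCP) lies at the very end of the fingers, on their centre line; the grasp point (between the pads) lies 19 mm behind it; z points along the fingers, y is the line along which they close (so a half turn about z gives the same grasp; the last joint's range is limited). The gripper opens to 94 mm and grips with 3 to 60 N. Pads are 16 mm wide; open, the fingers measure 119 mm over their backs; the gripper's body (75 mm by 177 mm) begins 78 mm behind the grasp point.
Start: joints at [1.071, 0.3, 1.521, -0, 1.321, -0.067], TCP at [230.674, 499.278, 205.446] pointing down, gripper open.
Joint ranges: [-3.03, 3.03], [-0.79, 2.21], [0.23, 2.52], [-1.04, 4.18], [0, 3.07], [-2.55, 2.55]. Speed limits (rad/s): [2.22, 2.22, 2.57, 3.14, 3.14, 3.14].

### API

Orientations are given as [roll, pitch, yaw] about the fixed x, y, z axes, in that order (R = Rz(yaw) Ry(pitch) Rx(roll)).
In Python, from cell import manip, eyes, ticket gives the robot as it stands. The module is installed in compiled form; this text tells all that it offers.
- The arm moves only by the tool arm_command, never from a script. Its argument "plan" is a list of rows, each a list of 5 numbers: the opening, from -1 (shut) to 1 (fully open), then the shift along the tool's x, y, z in m, then the turn about the tool's z in rad. In form: [[jaw, dx, dy, dz, roll], ...]. A call has 1 to 20 rows; each row shifts and turns the commanded pose from where the row before left it, along the tool's axes as they then stand; what a row does not reach is not made up. A row lasts 1/8 s, in which the tool goes at most 62.5 mm and 10.7 degrees, less where a joint would pass 70% of its speed; a pose out of reach is approached as far as the arm can. A call is refused whole if a number of a shift passes 0.0625 or a number of a turn 0.188, either way. A call with a gripper value outside its range is refused whole. The fingers move at their own pace and stop on an object; "newtons" is the grip in N (left out, the last holds). Time passes only in rows, so rows that do not move let the fingers close. It gives the time, the measured TCP pose, the force, the opening and the grip force at its end, in the units of the state.
- manip.read_state(): the state, without advancing time (a new reading comes with each control period).
- eyes.camera(name): name is "scene" or "top" or "wrist"; returns a dict with "img" (480x640x3 uint8, blue, green, red), "z_map" (480x640 float32, mm along the optical axis (not along the pixel's ray), 0 where there is no reading), "fx", "fy", "cx", "cy" (pixels), "eye" and "orientation" of the camera in the world. Camera axes: x right, y down, z forward; pixel columns grow to the right and rows downward; lengths in mm; the calibration is good to about 2 mm. A picture is of the moment at which its call begins.
- ticket.sign_off(): hands the job in; it is judged then, once.
The state is a dict: "clock": time; "joints": joint angles; "qd": joint speeds; "effort": joint torques, N m; "eef_pos": TCP position; "eef_rot": TCP orientation; "wrist_force": force on the tool from outside, world axes, zero at the start; "moment": the same for the moment, N m; "finger_gap": finger opening in mm; "finger_force": force on a finger pad.
Only numpy, scipy, OpenCV 4.12 (cv2) and the standard library are available. Lean on these libraries where they do the work, as an engineer would, in place of code of your own. Each camera call takes 0.05 s, during which the arm holds its last target. There are 200 camera calls.

## Working session

There is one attempt and no reset: what is moved stays moved. The work goes in short steps, Python scripts to look and compute and a tool call to move; the robot and the scene stay as the last step left them, time stands still between calls to the robot, and variables do not carry over. Pictures are saved under pics/ and viewed, at most 10 in all, crops included, and the job is handed in when it is done.

Besides the shell and the picture viewer there is one more tool, called after ">>>" in YAML: its name, and indented under it one key for each argument. arm_command: Moves the arm, as the interface text tells. Its arguments: {"type":"object","properties":{"plan":{"type":"array"},"newtons":{"type":"number"}},"required":["plan"]}

```bash
mkdir -p pics
cat > h.py <<'E'
import numpy as np,cv2
from scipy.spatial.transform import Rotation as R
from cell import manip,eyes,ticket
def pts(c):
    v,u=np.mgrid[0:480,0:640]; z=c["z_map"]
    P=np.stack([(u-c["cx"])/c["fx"]*z,(v-c["cy"])/c["fy"]*z,z],-1)
    return P@rot(c).T+np.array(c["eye"])
def rot(c):
    o=np.array(c["orientation"],float)
    return o if o.shape==(3,3) else R.from_euler("xyz",o).as_matrix()
E
python3 - <<'E'
from h import *
s=manip.read_state();print(s)
for n in("scene","top"):
    c=eyes.camera(n);cv2.imwrite(f"pics/{n}0.png",c["img"]);np.savez(f"{n}0.npz",**c)
    print(n,c["eye"],c["orientation"],c["fx"],c["cx"],c["cy"])
E
```

```text
{'clock': 0.0, 'joints': array([ 1.07139929e+00,  3.00446929e-01,  1.52157885e+00, -6.38628879e-06,
        1.32071715e+00, -6.66085569e-02]), 'qd': array([-0.00021513,  0.00123815,  0.00061269, -0.00066841, -0.00154139,
        0.00134591]), 'effort': array([-3.03390516e-03, -5.31799901e+01, -3.52734876e+01,  7.07216584e-02,
        2.44917726e-02, -1.08624711e-04]), 'eef_pos': array([230.55260592, 499.05142643, 204.90054   ]), 'eef_rot': array([-3.14044452e+00, -7.03893262e-05,  2.70880572e+00]), 'wrist_force': array([-0.10558238,  0.05829108,  0.28471955]), 'moment': array([-0.08347722, -0.0183421 ,  0.00104938]), 'finger_force': 0.0, 'finger_gap': 93.60887506807512}
scene [994.46195148 613.58163459 864.72136723] [-2.37316711e+00  1.07711903e-04  2.54890584e+00] 435.57948870423127 316.03102618974077 246.07878899003055
top [ 381.03832987  -10.91283387 1327.26644193] [-2.9872001  -0.01434752 -1.56486461] 478.4436024673089 317.23093179281364 240.40146262279995
```

View pics/scene0.png

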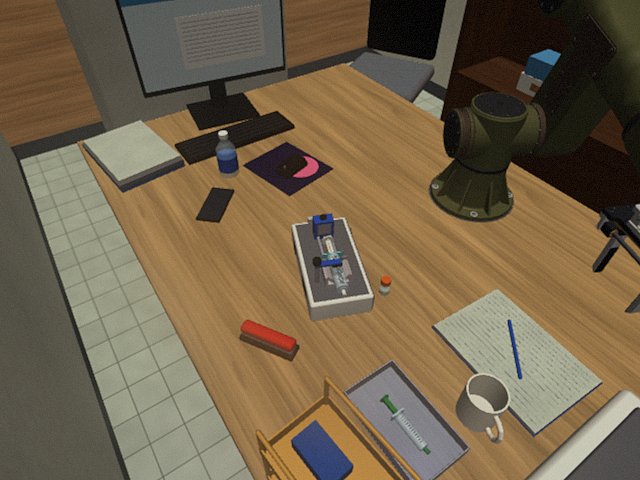

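View pics/top0.png

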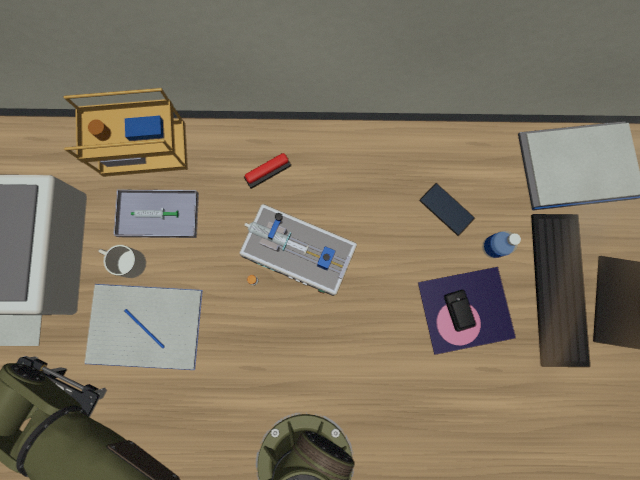

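The scene view shows the pump at about (333,262). In the top view it is at (298,250), with the tip pointing up-left at (248,228), the pusher at (326,258) and the retainer at (276,228). Next I fit the pump.

Run:
```python
from h import *
c=dict(np.load("top0.npz"));P=pts(c);im=c["img"]
roi=np.zeros((480,640),bool);roi[195:305,230:365]=1
print("desk z",np.median(P[320:340,230:300,2]))
m=roi&(P[...,2]>45)
xy=P[m][:,:2].astype(np.float32)
case=roi&(P[...,2]>55)&(P[...,2]<78);print("case z",np.median(P[case][:,2]))
r=cv2.minAreaRect(P[case][:,:2].astype(np.float32));print("case rect",r)
hsv=cv2.cvtColor(im,cv2.COLOR_BGR2HSV)
blue=roi&(hsv[...,0]>105)&(hsv[...,0]<125)&(hsv[...,1]>150)
n,l,st,ce=cv2.connectedComponentsWithStats(blue.astype(np.uint8))
for i in range(1,n):
    if st[i,4]>15:
        q=P[l==i];print(st[i],q.mean(0),np.percentile(q[:,2],[5,50,95]))
big=cv2.resize(im[195:305,230:365],None,fx=5.5,fy=5.4,interpolation=cv2.INTER_CUBIC)
cv2.imwrite("pics/topcrop.png",big)
```

```text
desk z -0.12806010050667282
case z 69.92834632202653
case rect ((531.5552368164062, 32.782958984375), (280.4576416015625, 204.381103515625), 67.84598541259766)
[269 220  11  18  86] [594.62727647  82.23837532 147.40845064] [130.63690333 133.11067771 138.45514838]
[318 247  16  22 181] [520.78993888 -47.03185388 148.13650212] [119.11093152 129.19150054 133.38497161]
```

View pics/topcrop.png

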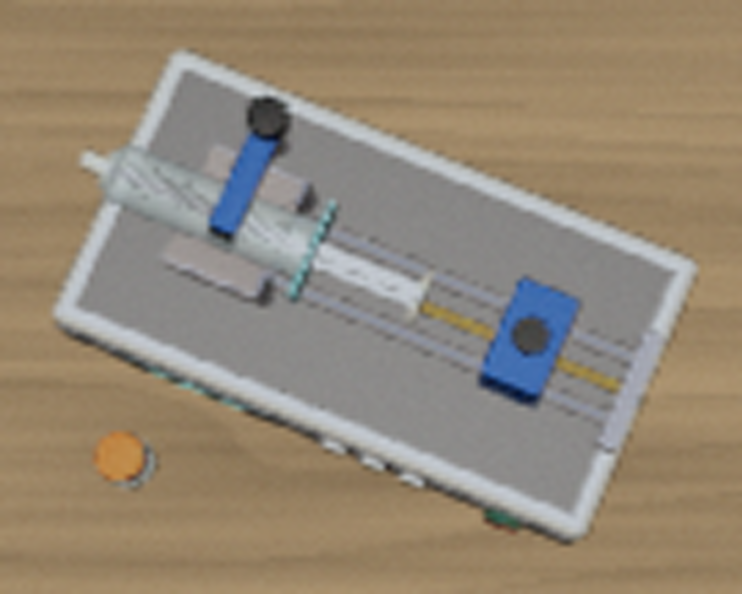

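The crop shows the syringe with its tip to the left. Its teal flange is at about (312,250), the thumb rest at (425,297), the pusher at (530,340) and the end bracket at (632,390). Now I get the pump frame and the flange, thumb and pusher positions along it.

```bash
cat >> h.py <<'E'
def ray(c,u,v,z):
    d=rot(c)@np.array([(u-c["cx"])/c["fx"],(v-c["cy"])/c["fy"],1.]);e=np.array(c["eye"]);return e+d*(z-e[2])/d[2]
E
python3 - <<'E'
from h import *
c=dict(np.load("top0.npz"));P=pts(c);im=c["img"];hsv=cv2.cvtColor(im,cv2.COLOR_BGR2HSV)
roi=np.zeros((480,640),bool);roi[195:305,230:365]=1
case=(roi&(P[...,2]>60)&(P[...,2]<76)).astype(np.uint8)
# white border of the case as seen in colour, cast on z=70
wh=(roi&(hsv[...,1]<25)&(hsv[...,2]>185)&(P[...,2]>60)&(P[...,2]<80)).astype(np.uint8)
for m in(cv2.morphologyEx(case,cv2.MORPH_OPEN,np.ones((3,3))),wh):
    v,u=np.nonzero(m);Q=np.array([ray(c,a,b,70)[:2] for a,b in zip(u,v)],np.float32)
    r=cv2.minAreaRect(Q);print(r)
    b=cv2.boxPoints(r);print(b.tolist())
# crop pixel -> full
def f(a,b):return 230+(a+.5)/5.5-.5,195+(b+.5)/5.4-.5
for n,a,b,z in[("c1",180,55,70),("c2",692,265,70),("c3",578,538,70),("c4",57,315,70),("flangeA",333,207,112),("flangeB",295,295,112),("thumbtop",424,287,115),("tip",83,160,105),("btn",530,336,135),("knob",268,118,148)]:
    print(n,ray(c,*f(a,b),z).round(1))
E
```

```text
((553.9457397460938, 23.2733154296875), (278.2686767578125, 151.53903198242188), 67.30856323242188)
[[430.3675231933594, -75.86196899414062], [570.1767578125, -134.32089233398438], [677.52392578125, 122.40859985351562], [537.7147216796875, 180.86752319335938]]
((556.1239013671875, 23.93731689453125), (272.74383544921875, 142.64019775390625), 67.38673400878906)
[[437.8505554199219, -74.52726745605469], [569.5247802734375, -129.37371826171875], [674.397216796875, 122.40190124511719], [542.7230224609375, 177.24835205078125]]
c1 [672.5 120.3  70. ]
c2 [ 568.9 -129.4   70. ]
c3 [434.8 -74.3  70. ]
c4 [541.7 176.2  70. ]
flangeA [589.2  42.7 112. ]
flangeB [546.7  59.7 112. ]
thumbtop [ 5.506e+02 -3.000e-01  1.150e+02]
tip [612.3 161.1 105. ]
btn [525.2 -49.1 135. ]
knob [624.8  71.3 148. ]
```

>>> arm_command:
  plan:
    - [0,-0.0352,-0.0208,0,0]
    - [0,-0.0352,-0.0208,0,0]
    - [0,-0.0352,-0.0208,0,0]
    - [0,-0.0352,-0.0208,0,0]
    - [0,-0.0352,-0.0208,0,0]
    - [0,-0.0352,-0.0208,0,0]
    - [0,-0.0352,-0.0208,0,0]
    - [0,-0.0352,-0.0208,0,0]
    - [0,-0.0352,-0.0208,0,0]
    - [0,-0.0352,-0.0208,0,0]
    - [0,-0.0352,-0.0208,0,0]
    - [0,-0.0352,-0.0208,0,0]
    - [-0.57,-0.0352,-0.0208,0,0]
    - [-0.57,-0.0352,-0.0208,0,0]
  newtons: 20

```text
clock: 1.85
eef_pos: [556.4, 27.0, 205.2]
eef_rot: [-3.141, -0.0, 2.709]
wrist_force: [1.0, -0.0, 0.2]
finger_gap: 30.3
finger_force: 0.0
```

>>> arm_command:
  plan:
    - [-0.57,0,0,0,0.1533]
    - [-0.57,0,0,0,0.1533]
    - [-0.57,0,0,0,0.1533]
    - [-0.57,0,0,0,0.1533]
    - [-0.57,0,0,0,0.1533]
    - [-0.57,0,0,0,0.1533]
    - [-0.57,0,0,0,0.1533]
    - [-0.57,0,0,0,0.1533]
    - [-0.57,0,0,0,0.1533]
    - [-0.57,0,0,0,0.1533]
    - [-0.57,0,0,0,0]
    - [-0.57,0,0,0,0]

```text
clock: 3.35
eef_pos: [555.8, 28.2, 205.3]
eef_rot: [-3.141, 0.0, 1.179]
wrist_force: [1.1, -0.8, 0.7]
finger_gap: 20.4
finger_force: 0.0
```

Run:
```python
from h import *
s=manip.read_state();print(s["clock"],s["eef_pos"],s["eef_rot"],s["wrist_force"],s["finger_gap"])
c=eyes.camera("wrist");cv2.imwrite("pics/w1.png",c["img"]);np.savez("w1.npz",**c);print(c["eye"],c["orientation"],c["fx"])
```

```text
3.35 [555.81419181  28.23840971 205.25814833] [-3.14122633e+00  1.37879579e-04  1.17920026e+00] [ 1.05286102 -0.76037249  0.6998919 ] 20.37610367195787
[585.33010156  99.24573854 384.85239301] [ 2.87690290e+00 -1.09032322e-03 -3.90791749e-01] 383.0346667579077
```

View pics/w1.png

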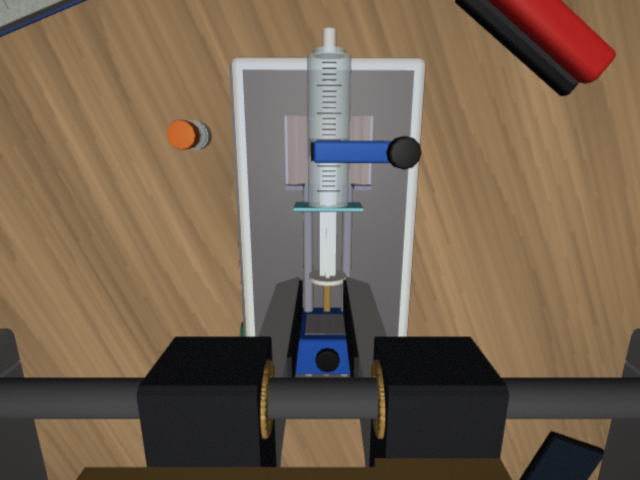

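The wrist view shows the syringe axis at column 328. The flange is at row 207, the stop plate at row 186, the thumb rest at row 280 and the pusher's top front edge at row 311. The fingers are at columns 290 and 360, on either side of the axis.

```bash
cat >> h.py <<'E'
O=np.array([554.3,23.4]);A=np.radians(67.35);Y=np.array([np.cos(A),np.sin(A)]);X=np.array([Y[1],-Y[0]])
def pump(p):d=np.asarray(p)[:2]-O;return round(float(d@X),1),round(float(d@Y),1)
E
python3 - <<'E'
from h import *
c=dict(np.load("w1.npz"))
for n,u,v,z in[("flangeL",295,207,105),("flangeR",362,207,105),("flangetop",328,205,118.5),("flangetopR",328,209,118.5),("plateL",286,187,110),("plateR",372,187,110),("thumb top",327,278,119.5),("tip",329,29,105),("pushL",305,311,130),("pushR",346,311,130),("btn",327,360,136),("knob",404,152,148),("c1",235,60,70),("c2",423,60,70),("rodmid",327,240,111)]:
    print(n,pump(ray(c,u,v,z)))
print("tcp",pump(manip.read_state()["eef_pos"]))
P=pts(c)
for v in(198,203,206,208,210,214,274,278,280,282,284,308,312,316,325,335): 
    p=P[v,328];print(v,pump(p),p[2].round(1),c["img"][v,328])
E
```

```text
flangeL (-20.2, 32.7)
flangeR (29.3, 32.9)
flangetop (3.9, 36.6)
flangetopR (3.9, 33.7)
plateL (-26.1, 48.0)
plateR (35.4, 48.3)
thumb top (3.6, -17.5)
tip (3.8, 151.2)
pushL (-12.3, -39.1)
pushR (17.4, -39.0)
btn (3.8, -75.4)
knob (48.9, 74.0)
c1 (-66.4, 138.5)
c2 (75.5, 139.1)
rodmid (3.5, 9.2)
tcp (-0.4, 5.1)
198 (3.8, 41.8) 120.6 [219 209 203]
203 (3.8, 38.5) 121.6 [218 207 200]
206 (3.9, 36.3) 121.2 [194 184 173]
208 (3.9, 34.5) 118.9 [184 176 135]
210 (3.9, 33.1) 118.7 [179 173 117]
214 (4.1, 28.5) 110.1 [213 207 201]
274 (4.5, -17.3) 111.5 [205 208 202]
278 (4.4, -19.8) 113.6 [114 118 119]
280 (4.4, -19.4) 118.9 [90 95 97]
282 (4.4, -20.7) 119.4 [182 187 182]
284 (4.4, -22.0) 120.1 [198 205 199]
308 (5.2, -58.8) 82.4 [ 61 119 144]
312 (5.2, -61.6) 84.5 [63 39 34]
316 (5.1, -60.6) 94.1 [62 59 63]
325 (4.9, -61.3) 108.7 [62 59 63]
335 (4.6, -61.5) 124.2 [72 42 29]
```

>>> arm_command:
  plan:
    - [-0.49,0,0.003,0.01,0]
    - [-0.49,0,0,0.015,0]
    - [-0.49,0,0,0.015,0]
    - [-0.49,0,0,0.015,0]
    - [-0.49,0,0,0.015,0]
    - [-0.49,0,0,0.01,0]
    - [-0.49,0,0,0,0]
    - [-0.49,0,0,0,0]

```text
clock: 4.4
eef_pos: [558.9, 27.1, 125.9]
eef_rot: [3.141, -0.0, 1.176]
wrist_force: [-0.8, 1.0, -0.7]
finger_gap: 24.0
finger_force: 0.0
```

Run:
```python
from h import *
s=manip.read_state();print(s["clock"],s["eef_pos"],s["eef_rot"],s["wrist_force"],s["finger_gap"],pump(s["eef_pos"]))
c=eyes.camera("wrist");np.savez("w2.npz",**c);cv2.imwrite("pics/w2.png",cv2.resize(c["img"][100:400,180:480],(600,600)))
```

```text
4.4 [558.93536331  27.07951687 125.90836277] [ 3.14088066e+00 -2.33568059e-04  1.17580227e+00] [-0.80470239  0.9810543  -0.651741  ] 23.97764230623294 (2.9, 5.2)
```

View pics/w2.png

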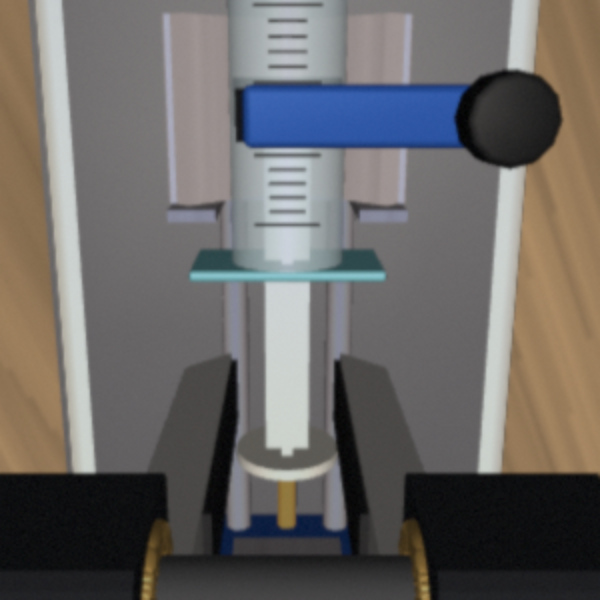

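The finger tips' inner edges are at columns 236 and 336, and the rod is centred at 287, so the tool is centred. The finger fronts are at row 360, the flange's rear edge at row 278 and the thumb rest at rows 430–480. I check the y clearances in the camera's own frame.

Run:
```python
from h import *
c=dict(np.load("w2.npz"));f=lambda a,b:(180+a/2,100+b/2)
for n,a,b,z in[("fingL",230,357,126),("fingR",343,357,126),("flange rear edge top",287,279,118.5),("flange front top",287,252,118.5),("plate rear top",185,221,110),("plate front",185,206,116),("thumb rear top",287,477,105-14.5),("thumb front top",287,428,119.5),("thumb left",238,447,105),("thumb right",337,447,105)]:print(n,pump(ray(c,*f(a,b),z)))
P=pts(c)
for b in(240,250,256,262,268,272,278,286,420,430,436,444,452,460,466,472,478):
    p=P[100+b//2,323];print(b,pump(p),p[2].round(1))
```

```text
fingL (-10.4, 14.5)
fingR (17.8, 14.5)
flange rear edge top (3.9, 32.6)
flange front top (3.8, 39.6)
plate rear top (-22.5, 45.9)
plate front (-21.6, 50.8)
thumb rear top (4.1, -38.7)
thumb front top (3.9, -8.0)
thumb left (-10.1, -20.9)
thumb right (18.4, -20.9)
240 (3.6, 42.9) 119.3
250 (3.6, 40.5) 120.2
256 (3.6, 38.8) 119.6
262 (3.6, 37.1) 118.9
268 (3.6, 35.7) 119.3
272 (3.6, 34.3) 117.9
278 (3.6, 33.0) 119.1
286 (3.6, 28.6) 110.5
420 (3.7, -9.2) 112.0
430 (3.7, -12.5) 111.3
436 (3.7, -14.5) 110.9
444 (3.7, -17.3) 110.3
452 (3.7, -19.0) 111.8
460 (3.7, -19.3) 115.8
466 (3.7, -19.8) 118.3
472 (3.7, -21.0) 119.3
478 (3.7, -22.5) 119.8
```

>>> arm_command:
  plan:
    - [-0.49,0,0,0.011,0]
    - [-0.49,0,0,0.011,0]
    - [-0.49,0,0,0.011,0]
    - [-0.49,0,0,0,0]
    - [-0.49,0,0,0,0]

```text
clock: 5.08
eef_pos: [558.8, 27.1, 92.6]
eef_rot: [3.141, -0.0, 1.176]
wrist_force: [0.4, 0.2, -0.1]
finger_gap: 23.9
finger_force: 0.0
```

>>> arm_command:
  plan:
    - [-0.49,0.003,0,0,0]
    - [-0.49,0.003,0,0,0]
    - [-0.49,0.003,0,0,0]
    - [-0.49,0.003,0,0,0]
    - [-0.49,0.002,0,0,0]
    - [-0.49,0,0,0,0]
    - [-0.49,0,0,0,0]

```text
clock: 5.95
eef_pos: [564.0, 40.0, 92.4]
eef_rot: [-3.142, 0.0, 1.176]
wrist_force: [0.3, 0.1, -0.5]
finger_gap: 24.2
finger_force: 0.0
```

>>> arm_command:
  plan:
    - [-0.49,0.001,0,0,0]
    - [-0.49,0.001,0,0,0]
    - [-0.49,0.001,0,0,0]
    - [-0.49,0.001,0,0,0]
    - [-0.49,0.001,0,0,0]

```text
clock: 6.58
eef_pos: [565.5, 43.5, 92.4]
eef_rot: [-3.141, 0.002, 1.176]
wrist_force: [-4.5, -8.8, 3.3]
finger_gap: 23.7
finger_force: 5.3
```

>>> arm_command:
  plan:
    - [-0.49,0.001,0,0,0]
    - [-0.49,0.001,0,0,0]
    - [-0.49,0.001,0,0,0]
    - [-0.49,0.001,0,0,0]
    - [-0.49,0,0,0,0]

```text
clock: 7.2
eef_pos: [567.1, 47.2, 92.4]
eef_rot: [-3.141, 0.002, 1.176]
wrist_force: [-4.7, -8.6, 2.1]
finger_gap: 23.9
finger_force: 4.8
```

```bash
cat > m.py <<'E'
from h import *
s=manip.read_state();w=s["wrist_force"]
print(s["clock"],pump(s["eef_pos"]),s["eef_pos"][2].round(1),"F along y,x,z",w[:2]@Y,w[:2]@X,w[2])
c=eyes.camera("wrist");np.savez("w3.npz",**c);P=pts(c)
# teal flange
h=cv2.cvtColor(c["img"],cv2.COLOR_BGR2HSV)
m=(h[...,0]>80)&(h[...,0]<100)&(h[...,1]>50)
m[:150]=0;m[300:]=0
v,u=np.nonzero(m)
if len(v):
    k=np.abs(u-np.median(u))>15;print("teal",u.min(),u.max(),v.min(),v.max(),len(v))
    q=P[m&(P[...,2]>90)&(P[...,2]<125)];print(np.percentile((q[:,:2]-O)@Y,[2,20,50,80,98]).round(1))
E
python3 m.py
```

```text
7.2 (2.6, 26.9) 92.4 F along y,x,z -9.723939781963395 -1.0668663181517537 2.083330427492675
teal 267 455 201 298 1609
[37.2 38.9 40.2 40.6 40.9]
```

>>> arm_command:
  plan:
    - [-0.49,0.001,0,0,0]
    - [-0.49,0.001,0,0,0]
    - [-0.49,0.001,0,0,0]
    - [-0.49,0.001,0,0,0]
    - [-0.49,0,0,0,0]

```text
clock: 7.88
eef_pos: [568.6, 50.9, 92.5]
eef_rot: [-3.141, 0.002, 1.176]
wrist_force: [-3.7, -9.4, 3.5]
finger_gap: 24.2
finger_force: 4.9
```

```bash
python3 m.py; python3 -c "
import numpy as np,cv2
c=np.load('w3.npz');cv2.imwrite('pics/w3.png',cv2.resize(c['img'][150:300,230:430],(800,600)))"
```

```text
7.875 (2.6, 30.9) 92.5 F along y,x,z -10.055522651674604 0.19880298486768533 3.474287734390162
teal 267 455 212 298 1383
[41.2 42.7 44.1 44.5 44.9]
```

View pics/w3.png

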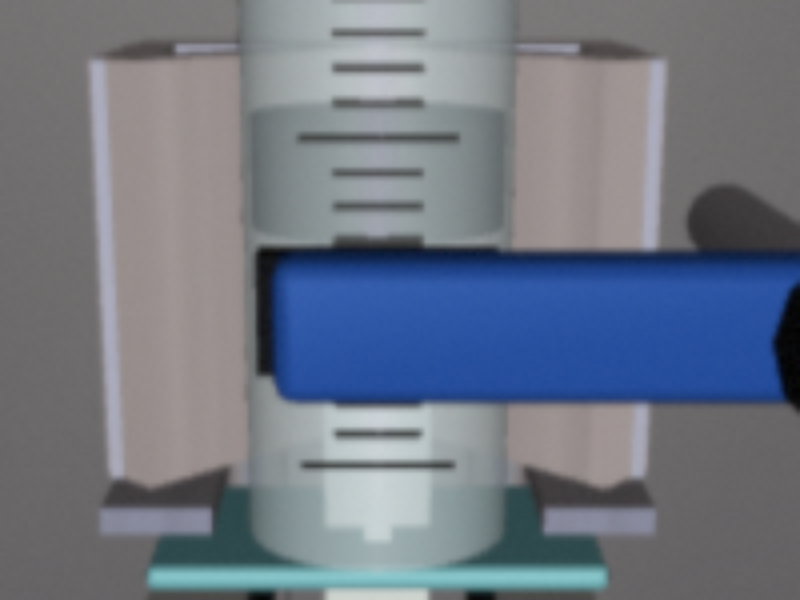

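The flange (rows 490–585) is close behind the plate (rows 480–535), a few mm short. From here I use fine steps.

>>> arm_command:
  plan:
    - [-0.49,0.0005,0,0,0]
    - [-0.49,0.0005,0,0,0]
    - [-0.49,0.0005,0,0,0]

```text
clock: 8.3
eef_pos: [569.2, 52.2, 92.5]
eef_rot: [-3.141, 0.002, 1.175]
wrist_force: [-5.0, -9.1, 3.9]
finger_gap: 23.9
finger_force: 5.5
```

>>> arm_command:
  plan:
    - [-0.49,0.0004,0,0,0]
    - [-0.49,0.0004,0,0,0]

```text
clock: 8.55
eef_pos: [569.5, 52.9, 92.5]
eef_rot: [-3.141, 0.002, 1.176]
wrist_force: [-5.2, -9.9, 2.8]
finger_gap: 24.2
finger_force: 5.5
```

>>> arm_command:
  plan:
    - [-0.49,0.0003,0,0,0]
    - [-0.49,0.0003,0,0,0]

```text
clock: 8.8
eef_pos: [569.7, 53.5, 92.5]
eef_rot: [-3.141, 0.002, 1.176]
wrist_force: [-4.8, -9.9, 3.3]
finger_gap: 23.7
finger_force: 5.5
```

>>> arm_command:
  plan:
    - [-0.49,0.0003,0,0,0]
    - [-0.49,0.0003,0,0,0]

```text
clock: 9.05
eef_pos: [569.7, 53.5, 92.5]
eef_rot: [-3.141, 0.003, 1.175]
wrist_force: [-7.9, -14.5, 6.1]
finger_gap: 23.8
finger_force: 8.2
```

>>> arm_command:
  plan:
    - [-0.49,0.0003,0,0,0]
    - [-0.49,0,0,0,0]

```text
clock: 9.3
eef_pos: [569.7, 53.5, 92.5]
eef_rot: [-3.141, 0.004, 1.175]
wrist_force: [-9.2, -14.9, 6.1]
finger_gap: 24.1
finger_force: 8.7
```

```bash
python3 m.py
```

```text
9.3 (2.6, 33.7) 92.5 F along y,x,z -17.3122457858635 -2.7402900546870623 6.140474919477906
teal 267 472 219 299 1165
[43.  45.3 46.6 47.2 47.6]
```

>>> arm_command:
  plan:
    - [-0.49,0,0,0,0]
    - [-0.49,0,0,0,0]
    - [-0.49,-0.0005,0,0,0]
    - [-0.49,-0.001,0,0,0]
    - [-0.49,-0.002,0,0,0]
    - [-0.49,-0.004,0,0,0]
    - [-0.49,-0.004,0,0,0]
    - [-0.49,-0.0045,0,0,0]
    - [-0.49,0,0,0,0]
    - [-0.49,0,0,-0.01,0]
    - [-0.49,0,0,-0.02,0]
    - [-0.49,0,0,-0.02,0]
    - [-0.49,0,0,-0.02,0]
    - [-0.49,0,0,-0.01,0]
    - [-0.49,0,0,0,0]

```text
clock: 11.22
eef_pos: [564.6, 40.8, 173.0]
eef_rot: [3.141, -0.0, 1.176]
wrist_force: [0.5, 0.3, -0.1]
finger_gap: 23.9
finger_force: 0.0
```

```bash
python3 m.py; python3 -c "
import numpy as np,cv2
c=np.load('w3.npz');cv2.imwrite('pics/w4.png',c['img'])"
```

```text
11.225 (2.8, 20.0) 173.0 F along y,x,z 0.47323423354698585 0.3197176466312974 -0.10229921933180494
teal 284 402 166 296 486
[44.1 45.  46.2 47.1 47.4]
```

View pics/w4.png

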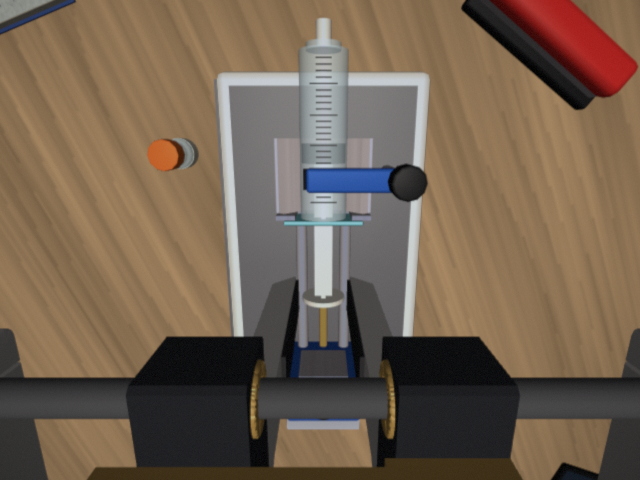

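The flange (row 223) now sits against the plate (row 217), the axis is straight and the thumb rest is at row 298. Next I go behind the pusher.

>>> arm_command:
  plan:
    - [-0.49,-0.0215,0,0,0]
    - [-0.49,-0.0215,0,0,0]
    - [-0.49,-0.0215,0,0,0]
    - [-0.49,-0.0215,0,0,0]
    - [-0.49,-0.0215,0,0,0]
    - [-0.49,-0.0215,0,0,0]
    - [-0.49,0,0,0,0]
    - [-0.49,0,0,0,0]

```text
clock: 12.28
eef_pos: [514.6, -78.5, 172.4]
eef_rot: [-3.142, -0.0, 1.175]
wrist_force: [0.1, 0.1, 0.2]
finger_gap: 24.3
finger_force: 0.0
```

```bash
python3 m.py
python3 - <<'E'
from h import *
c=dict(np.load("w3.npz"));P=pts(c);h=cv2.cvtColor(c["img"],cv2.COLOR_BGR2HSV)
m=(h[...,0]>105)&(h[...,0]<125)&(h[...,1]>120)&(P[...,2]>124)&(P[...,2]<136);m[:200]=0
d=P[m][:,:2]-O;print("pusher top x",np.percentile(d@X,[1,50,99]),"y",np.percentile(d@Y,[1,50,99]),m.sum())
cv2.imwrite('pics/w5.png',c['img'])
t=dict(np.load("top0.npz"));Q=pts(t);h=cv2.cvtColor(t["img"],cv2.COLOR_BGR2HSV)
m=(h[...,0]>105)&(h[...,0]<125)&(h[...,1]>120)&(Q[...,2]>126)&(Q[...,2]<134);m[:,:310]=0
d=Q[m][:,:2]-O;print("top0 x",np.percentile(d@X,[1,99]),"y",np.percentile(d@Y,[1,99]),m.sum())
E
```

```text
12.275 (2.6, -109.3) 172.4 F along y,x,z 0.18602047895397456 0.07827928774860037 0.24614452737031217
teal 222 350 223 297 3
pusher top x [-20.4781732    3.41816458  27.93765025] y [-90.98041911 -79.30693904 -67.17546691] 2631
top0 x [-23.17912586  25.09515778] y [-92.00615864 -63.87708808] 164Traceback (most recent call last):
  File "m.py", line 12, in <module>
    q=P[m&(P[...,2]>90)&(P[...,2]<125)];print(np.percentile((q[:,:2]-O)@Y,[2,20,50,80,98]).round(1))
                                              ~~~~~~~~~~~~~^^^^^^^^^^^^^^^^^^^^^^^^^^^^^^^
    return _quantile_unchecked(
        a, q, axis, out, overwrite_input, method, keepdims, weights)
    return _ureduce(a,
                    func=_quantile_ureduce_func,
    ...<5 lines>...
                    overwrite_input=overwrite_input,
                    method=method)
    r = func(a, **kwargs)
    result = _quantile(arr,
                       quantiles=q,
    ...<2 lines>...
                       out=out,
                       weights=wgt)
    slices_having_nans = np.isnan(arr[-1, ...])
                                  ~~~^^^^^^^^^
IndexError: index -1 is out of bounds for axis 0 with size 0
```

View pics/w5.png

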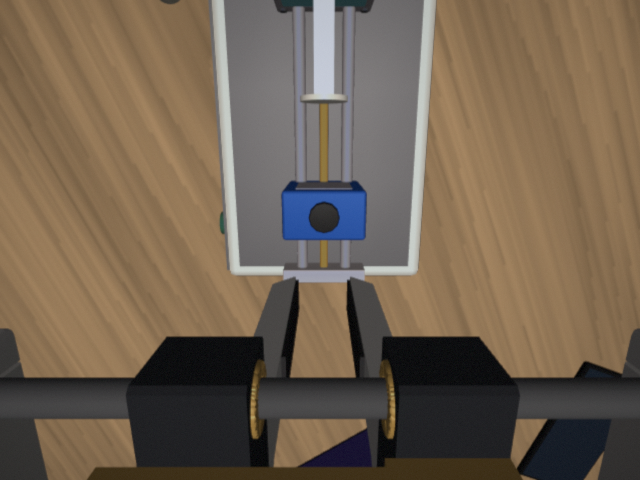

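The pusher is at rows 183–240, centred at column 324 between the fingers, with the bracket at rows 265–280. The fingers come down in between.

>>> arm_command:
  plan:
    - [-0.49,0,0,0.015,0]
    - [-0.49,0,0,0.015,0]
    - [-0.49,0,0,0.015,0]
    - [-0.49,0,0,0.015,0]
    - [-0.49,0,0,0.015,0]
    - [-0.49,0,0,0,0]
    - [-0.49,0,0,0,0]

```text
clock: 13.2
eef_pos: [515.0, -78.4, 97.8]
eef_rot: [3.141, -0.0, 1.176]
wrist_force: [-0.3, 0.2, 0.5]
finger_gap: 23.7
finger_force: 0.0
```

>>> arm_command:
  plan:
    - [-0.49,0.002,0,0,0]
    - [-0.49,0.002,0,0,0]
    - [-0.49,0.002,0,0,0]
    - [-0.49,0.002,0,0,0]
    - [-0.49,0.002,0,0,0]
    - [-0.49,0.002,0,0,0]
    - [-0.49,0.002,0,0,0]

```text
clock: 14.08
eef_pos: [520.2, -65.4, 97.5]
eef_rot: [3.141, 0.0, 1.176]
wrist_force: [-2.2, -3.4, 2.4]
finger_gap: 23.8
finger_force: 1.5
```

>>> arm_command:
  plan:
    - [-0.49,0.002,0,0,0]
    - [-0.49,0.002,0,0,0]
    - [-0.49,0.002,0,0,0]
    - [-0.49,0.002,0,0,0]
    - [-0.49,0.002,0,0,0]
    - [-0.49,0.002,0,0,0]
    - [-0.49,0.002,0,0,0]
    - [-0.49,0.002,0,0,0]
    - [-0.49,0.002,0,0,0]
    - [-0.49,0.002,0,0,0]
    - [-0.49,0.002,0,0,0]
    - [-0.49,0.002,0,0,0]
    - [-0.49,0.002,0,0,0]
    - [-0.49,0.002,0,0,0]
    - [-0.49,0.002,0,0,0]
    - [-0.49,0.001,0,0,0]
    - [-0.49,0,0,0,0]

```text
clock: 16.2
eef_pos: [532.0, -36.6, 97.3]
eef_rot: [-3.141, -0.0, 1.176]
wrist_force: [1.0, -1.0, 0.6]
finger_gap: 24.3
finger_force: 0.4
```

```bash
python3 m.py 2>/dev/null
python3 - <<'E'
from h import *
c=dict(np.load("w3.npz"));P=pts(c);s=manip.read_state()
for v in range(60,300,4):
    p=P[v,324];print(v,pump(p)[1],p[2].round(0),end=" | ")
cv2.imwrite('pics/w6.png',cv2.resize(c['img'][100:300,220:430],(630,600)))
E
```

```text
16.2 (2.5, -63.9) 97.3 F along y,x,z -0.5101055187126704 1.3320446885888029 0.6266692490626627
teal 326 340 252 259 4
60 42.8 111.0 | 64 41.2 112.0 | 68 40.0 111.0 | 72 38.3 112.0 | 76 36.8 112.0 | 80 35.4 112.0 | 84 34.0 111.0 | 88 32.4 112.0 | 92 31.0 111.0 | 96 29.4 112.0 | 100 27.8 112.0 | 104 26.3 111.0 | 108 24.8 111.0 | 112 23.3 111.0 | 116 21.7 111.0 | 120 20.2 110.0 | 124 18.5 112.0 | 128 16.9 112.0 | 132 15.4 111.0 | 136 13.8 112.0 | 140 12.2 112.0 | 144 10.5 111.0 | 148 8.9 112.0 | 152 7.3 112.0 | 156 5.7 112.0 | 160 3.9 111.0 | 164 2.4 112.0 | 168 0.7 112.0 | 172 -1.0 112.0 | 176 -2.8 111.0 | 180 -4.5 110.0 | 184 -6.0 112.0 | 188 -7.9 111.0 | 192 -8.4 120.0 | 196 -10.0 120.0 | 200 -17.5 83.0 | 204 -19.8 82.0 | 208 -21.6 83.0 | 212 -23.4 85.0 | 216 -22.9 97.0 | 220 -23.1 106.0 | 224 -22.8 116.0 | 228 -23.0 122.0 | 232 -23.5 127.0 | 236 -24.7 129.0 | 240 -26.2 130.0 | 244 -28.1 129.0 | 248 -29.3 130.0 | 252 -29.4 136.0 | 256 -30.9 136.0 | 260 -32.6 136.0 | 264 -33.8 137.0 | 268 -35.5 137.0 | 272 -37.2 137.0 | 276 -38.9 137.0 | 280 -40.4 137.0 | 284 -42.3 136.0 | 288 -44.1 136.0 | 292 -45.6 137.0 | 296 -50.2 130.0 |
```

View pics/w6.png

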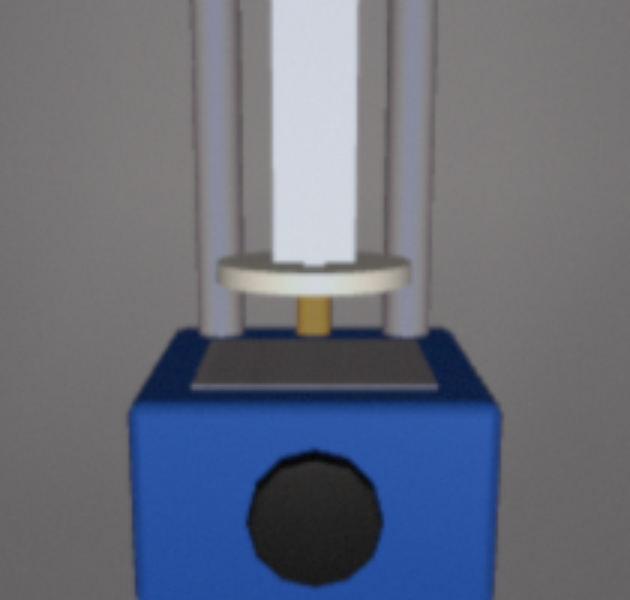

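The pusher's face is about 12 mm behind the thumb rest. I move 8 mm, then take fine steps.

>>> arm_command:
  plan:
    - [-0.49,0.001,0,0,0]
    - [-0.49,0.001,0,0,0]
    - [-0.49,0.001,0,0,0]
    - [-0.49,0.001,0,0,0]
    - [-0.49,0.001,0,0,0]
    - [-0.49,0.001,0,0,0]
    - [-0.49,0.001,0,0,0]
    - [-0.49,0.001,0,0,0]
    - [-0.49,0.0005,0,0,0]

```text
clock: 17.38
eef_pos: [535.3, -28.9, 97.4]
eef_rot: [-3.141, 0.0, 1.176]
wrist_force: [-2.6, -1.6, -1.9]
finger_gap: 23.8
finger_force: 1.5
```

```bash
cat > g.py <<'E'
from h import *
s=manip.read_state();w=s["wrist_force"];print(s["clock"],pump(s["eef_pos"]),"F",(w[:2]@Y).round(2),s["finger_force"])
c=eyes.camera("wrist");P=pts(c);y=(P[...,:2]-O)@Y
a=P[100:300,312:336];b=y[100:300,312:336];z=a[...,2]
print("thumb rear",np.percentile(b[(z>118)&(z<121.5)&(b<0)],[2,10,50]).round(1),"front face",np.median(b[(z>95)&(z<122)&(b<-8)]).round(1),np.median(b[(z>102)&(z<109)]).round(1))
E
python3 g.py
```

```text
17.375 (2.6, -55.6) F -2.48 1.5092165395617485
thumb rear [-14.6 -14.5  -9.6] front face -14.4 14.2
```

>>> arm_command:
  plan:
    - [-0.49,0.0004,0,0,0]
    - [-0.49,0.0004,0,0,0]
    - [-0.49,0.0004,0,0,0]
    - [-0.49,0.0004,0,0,0]
    - [-0.49,0.0004,0,0,0]

```text
clock: 18.05
eef_pos: [536.1, -27.1, 97.4]
eef_rot: [3.142, 0.0, 1.176]
wrist_force: [-2.3, -2.4, -2.1]
finger_gap: 24.0
finger_force: 1.5
```

>>> arm_command:
  plan:
    - [-0.49,0.0003,0,0,0]
    - [-0.49,0.0003,0,0,0]

```text
clock: 18.3
eef_pos: [536.4, -26.5, 97.5]
eef_rot: [3.142, 0.0, 1.176]
wrist_force: [-2.7, -2.0, -2.2]
finger_gap: 24.0
finger_force: 1.5
```

```bash
python3 g.py
```

```text
18.3 (2.7, -53.0) F -2.87 1.505783423781395
thumb rear [-12.1 -12.   -9.6] front face -10.3 16.4
```

>>> arm_command:
  plan:
    - [-0.49,0.0002,0,0,0]
    - [-0.49,0.0002,0,0,0]

```text
clock: 18.6
eef_pos: [536.5, -26.2, 97.5]
eef_rot: [3.142, 0.0, 1.176]
wrist_force: [-1.0, -2.7, -2.8]
finger_gap: 24.5
finger_force: 1.5
```

>>> arm_command:
  plan:
    - [-0.49,0.0002,0,0,0]
    - [-0.49,0.0001,0,0,0]

```text
clock: 18.85
eef_pos: [536.6, -25.9, 97.5]
eef_rot: [3.141, 0.0, 1.176]
wrist_force: [-1.4, -3.2, -2.8]
finger_gap: 24.1
finger_force: 1.5
```

>>> arm_command:
  plan:
    - [-0.49,0.0002,0,0,0]
    - [-0.49,0.0001,0,0,0]

```text
clock: 19.1
eef_pos: [536.7, -25.6, 97.4]
eef_rot: [3.142, 0.0, 1.176]
wrist_force: [-1.9, -2.3, -2.3]
finger_gap: 23.9
finger_force: 1.5
```

>>> arm_command:
  plan:
    - [-0.49,0.0002,0,0,0]
    - [-0.49,0.0001,0,0,0]

```text
clock: 19.35
eef_pos: [536.8, -25.3, 97.5]
eef_rot: [3.142, -0.0, 1.176]
wrist_force: [-0.8, -2.1, -3.1]
finger_gap: 23.9
finger_force: 1.5
```

>>> arm_command:
  plan:
    - [-0.49,0.0002,0,0,0]
    - [-0.49,0.0001,0,0,0]

```text
clock: 19.6
eef_pos: [537.0, -25.1, 97.5]
eef_rot: [3.142, 0.0, 1.176]
wrist_force: [-0.5, -2.8, -1.9]
finger_gap: 24.3
finger_force: 1.5
```

>>> arm_command:
  plan:
    - [-0.49,0.0002,0,0,0]
    - [-0.49,0.0001,0,0,0]

```text
clock: 19.85
eef_pos: [537.0, -25.0, 97.5]
eef_rot: [3.142, 0.0, 1.176]
wrist_force: [-1.6, -5.5, -1.9]
finger_gap: 24.2
finger_force: 2.9
```

>>> arm_command:
  plan:
    - [-0.49,0.0002,0,0,0]
    - [-0.49,0.0001,0,0,0]

```text
clock: 20.1
eef_pos: [537.0, -24.9, 97.5]
eef_rot: [-3.142, 0.001, 1.176]
wrist_force: [-2.5, -6.6, -1.6]
finger_gap: 23.9
finger_force: 3.5
```

```bash
python3 g.py
```

```text
20.1 (2.7, -51.2) F -7.06 3.5037651658058167
thumb rear [-10.6 -10.2  -9.1] front face -9.5 17.7
```

The contact force rose from 3 N to 7 N total and held for over 0.25 s. Now I back off and lift clear.

>>> arm_command:
  plan:
    - [-0.49,-0.0005,0,0,0]
    - [-0.49,-0.001,0,0,0]
    - [-0.49,-0.003,0,0,0]
    - [-0.49,-0.005,0,0,0]
    - [-0.49,-0.005,0,0,0]
    - [-0.49,0,0,0,0]
    - [-0.49,0,0,-0.015,0]
    - [-0.49,0,0,-0.02,0]
    - [-0.49,0,0,-0.02,0]
    - [-0.49,0,0,-0.02,0]
    - [-0.49,0,0,-0.02,0]
    - [-0.49,0,0,0,0]
    - [-0.49,0,0,0,0]

```text
clock: 21.78
eef_pos: [531.4, -37.8, 192.0]
eef_rot: [-3.141, 0.0, 1.176]
wrist_force: [-0.3, 0.5, -0.2]
finger_gap: 24.1
finger_force: 0.0
```

Run:
```python
from h import *
c=eyes.camera("wrist");P=pts(c)
cv2.imwrite("pics/w7.png",c["img"][60:400,150:500])
```

```text
(no output)
```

View pics/w7.png

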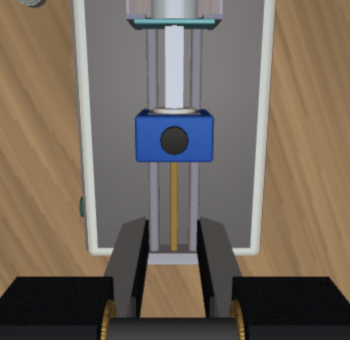

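The pusher (row 112) is against the thumb rest (row 110), the flange is on the plate (row 22), and the gripper is clear. I hand in.

```bash
python3 -c "
from cell import ticket;print(ticket.sign_off())"
```

```text
the job is handed in; nothing more can be done
None
```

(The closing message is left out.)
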